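# Clear the parts box and hold its sprung lid open

### The arm

A 6-joint arm with a two-finger parallel gripper is mounted at the origin on a cart in front of the work surface, level with it; the furniture and walls round the work are solid. World frame = base frame: x ahead of the robot, y to its left, z up, the work surface at z = 0. Lengths are in mm, angles in rad, forces in N, time in s.
With the tool pointing down it reaches from about 400 to 925 mm from the base axis. Payload 12.5 kg.
Tool frame: the origin (TCP) lies at the centre of the arm's flange, where the gripper is bolted on; the fingertips stand 190 mm ahead of it and the grasp point (between the pads) lies 171 mm ahead of it; z points along the fingers, y is the line along which they close (so a half turn about z gives the same grasp; the last joint's range is limited). The gripper opens to 95 mm and grips with 3 to 60 N. Pads are 20 mm wide; open, the fingers measure 119 mm over their backs; the gripper's body (75 mm by 180 mm) begins 59 mm behind the grasp point.
Start: joints at [1.244, 0.491, 1.559, -0, 1.092, -0.106], TCP at [136.857, 609.832, 404.761] pointing down, gripper open.
Joint ranges: [-3.1, 3.1], [-0.84, 2.19], [0.05, 2.79], [-1.13, 4.28], [0.06, 2.93], [-2.69, 2.69]. Speed limits (rad/s): [2.22, 2.22, 2.79, 3.14, 3.14, 3.14].

### API

Orientations are given as [roll, pitch, yaw] about the fixed x, y, z axes, in that order (R = Rz(yaw) Ry(pitch) Rx(roll)).
In Python, from cell import env, read_camera, search_frame, cut_out gives the robot as it stands. The module is installed in compiled form; this text tells all that it offers.
- The arm moves only by the tool move_arm, never from a script. Its argument "commands" is a list of rows, each a list of 3 entries, a list of its own where there are three numbers: the shift along the world's x, y, z normalised to -1 to 1, where 1 is 0.03 m, then the turn about the world's z normalised to -1 to 1, where 1 is 0.08 rad, then the opening, from -1 (shut) to 1 (fully open), so that 0 is half open. A call has 1 to 20 rows; each row shifts and turns the commanded pose from where the row before left it; what a row does not reach is not made up. A row lasts 1/12 s, in which the tool goes at most 41.7 mm and 7.16 degrees, less where a joint would pass 70% of its speed; a pose out of reach is approached as far as the arm can. A call with a number of a shift or a turn outside -1 to 1 is refused whole. A call with a gripper value outside its range is refused whole. The fingers move at their own pace and stop on an object; the grip force is fixed at half the most. Time passes only in rows, so rows that do not move let the fingers close. It gives the time, the measured TCP pose, the force, the opening and the grip force at its end, in the units of the state.
- env.state(): the state, without advancing time (a new reading comes with each control period).
- read_camera(name): name is "scene" or "top"; returns a dict with "image" (480x640x3 uint8, red, green, blue), "fx", "fy", "cx", "cy" (pixels), "rvec" (rotation vector, rad) and "tvec" (3), from world to camera coordinates, as OpenCV has them. Camera axes: x right, y down, z forward; pixel columns grow to the right and rows downward; lengths in mm; the calibration is good to about 2 mm. A picture is of the moment at which its call begins. There is no depth.
- env.job_done(): hands the job in; it is judged then, once.
Trained networks look in a picture, given as the dict that the camera call returned (one of the last four; its "shot" number tells which), for a name from the list of things; names that differ only in an ending like _2 or _b are one class to them, and where a whole thing is asked for, a point or a joint stands for the part that bears it (a point fixed in the world has none). Each returns a list of dicts, best first, with "confidence" (0 to 1); they miss things now and then, are a little off and sometimes report something else, mostly with a low value. They report only what shows in the picture. A call takes as long as a camera call.
- search_frame(thing, picture): "at" ([column, row] in pixels, amid what is visible of it).
- cut_out(thing, picture): "region" (480x640 bool, what is visible of it) and "at" ([column, row] in pixels, amid what is visible of it).
The state is a dict: "t": time; "joints": joint angles; "qvel": joint speeds; "tau": joint torques, N m; "eef_pos": TCP position; "tcp_rot": TCP orientation; "ft_force": force on the tool from outside, world axes, zero at the start; "moment": the same for the moment, N m; "opening": opening from 0.0 (shut) to 1.0 (fully open); "grip_force": force on a finger pad.
Only numpy, scipy, OpenCV 4.12 (cv2) and the standard library are available. Lean on these libraries where they do the work, as an engineer would, in place of code of your own. Each camera call takes 0.05 s, during which the arm holds its last target. There are 200 camera calls.

### The job

I need both hands in the blue parts box, so first take the aluminium block off its closed lid and lay it flat on the narrow steel stand, lengthwise along the bar and centred on it, without dropping it or disturbing the other tools on the bench. Then lift the sprung lid (it has a black grip in front) to 40 degrees open (the red tick on the arcs beside the hinge) and finish there, still holding it with the gripper: the lid snaps shut if let go.

Things in the scene. Friction and masses are not known exactly. Their poses are not given: they have to be found in the camera images.
- block: Drilled aluminium block, 45 (x) x 70 (y) x 25 (z) mm, about 0.2 kg, lying flat on the box's lid at the start, its long side roughly along the box's width. Origin: centre of its underside; y runs along the 70 mm side, z up. Pick it across the 45 mm side.
- stand: Dark steel stand bolted to the bench: foot 85 x 115 x 10 mm, a 14 mm web, and on it a bright flat bar 28 mm wide (x) and 90 mm long (y) whose top is 75 mm above the bench. The bar is narrower than the block. Origin: centre of the underside of the foot; y runs along the bar, z up.
- stand_top (a point): Centre of the top face of the stand's bar, 75 mm above the bench; axes as the stand's.
- box: Blue steel parts box bolted to the bench, 180 deep (x) x 220 wide (y), walls 80 mm high, with a green sheet lid 4 mm thick whose top is 86 mm above the bench when shut. Origin: centre of its underside; x points from the front (the grip's side) to the back (the hinge), z up.
- box_lid (a joint): Opening angle of the lid in rad: 0 shut, 0.698 = 40 degrees, stop at 1.25. The lid (about 0.4 kg) is hinged at the back, its front edge rises; its weight and a spring always shut it again. Holding it takes about 3 to 4 N upward at the grip when shut, 5 to 7 N at 40 degrees.
- lid_grip (a point): Centre of the black grip bar on the lid: 20 mm in diameter, 36 mm long, lying along the box's y on one 12 mm stem, its axis 34 mm above the lid's top. Lid shut: at x = -76, y = 0, z = 120 mm in the box's frame, that is 166 mm in front of and 38 mm above the hinge, about which it moves on a circle. Pinched across its two flat ends, it can turn between the fingers as the lid swings.
- lid_hinge (a point): Middle of the hinge line, which runs along the box's y: at x = 90, y = 0, z = 82 mm in the box's frame. At each end of it a thin wire arc stands up beside the lid, 114 mm from the centre line (y), up to 80 mm above the hinge, with black ticks at 20 and 60 degrees and a bigger red one at 40; a white strip along each side edge of the lid shows its angle.
- blue_bottle: Small blue bottle with a red cap, 41 mm across, 72 mm high, standing loose; leave alone. Origin: centre of its underside.
- tape_measure: Yellow tape measure, 35 x 76 x 60 mm, standing loose; leave alone. Origin: under its middle.
- tape_roll: Roll of red tape, 58 mm across, 18 mm high, loose; leave alone. Origin: centre of its underside.
- pliers: Pliers with red grips, 58 x 179 x 14 mm, lying loose; leave alone. Origin: under its middle.

How it is judged (in metres and radians):
On the way:
1. the block lies flat along the stand's bar, centred, let go, while the lid is still shut (x of block in the frame of stand between -0.012 and 0.012 m and y of block in the frame of stand between -0.022 and 0.022 m and z of block in the frame of stand between 0.071 and 0.08 m and angle between block's own z axis and vertical below 0.1 rad and angle between the y axis of block and the y axis of stand, either way round below 0.26 rad and linear speed of block below 0.02 m/s and contact force between block and stand above 0.5 N and contact force between block and the fingers below 0.1 N and value of joint box_lid below 0.05 rad), for 0.2 s.
At the end, for the whole second after the job is handed in: The lid stands still, open at 40 degrees (within 5), the fingers pressing on it with more than 1 N; the block lies flat on the stand's bar, centred within 12 mm across and 22 mm along the bar, its long side along the bar within 15 degrees, at rest and touched by no finger (value of joint box_lid between 0.611 and 0.785 rad and velocity of joint box_lid between -0.05 and 0.05 rad/s and contact force between the fingers and box above 1 N and x of block in the frame of stand between -0.012 and 0.012 m and y of block in the frame of stand between -0.022 and 0.022 m and z of block in the frame of stand between 0.071 and 0.08 m and angle between block's own z axis and vertical below 0.1 rad and angle between the y axis of block and the y axis of stand, either way round below 0.26 rad and linear speed of block below 0.02 m/s and contact force between block and stand above 0.5 N and contact force between block and the fingers below 0.1 N); the arm keeps its last pose, push and grip.
It fails at once if the block falls from the lid or the stand (height (world z) of block below 0.055 m).
It fails at once if a bystander (bottle, tape measure, tape roll, pliers) is moved by more than 25 mm (distance of any of blue_bottle, tape_measure, tape_roll, pliers from where it was at the start of the episode above 0.025 m).
It also fails if it takes over 53 s, if anything falls off the work surface, if the arm or the gripper's body presses on something with over 40 N, if the wrist force passes 120 N, or if a joint passes its speed limit or range.

## Working session

There is one attempt and no reset: what is moved stays moved. The work goes in short steps, Python scripts to look and compute and a tool call to move; the robot and the scene stay as the last step left them, time stands still between calls to the robot, and variables do not carry over. Pictures are saved under pics/ and viewed, at most 10 in all, crops included, and the job is handed in when it is done.

Besides the shell and the picture viewer there is one more tool, called as name(argument=value, ...), one argument or row to a line, values as JSON. move_arm: Moves the arm, as the interface text tells. Its arguments: {"type":"object","properties":{"commands":{"type":"array","items":{"type":"array"}}},"required":["commands"]}

```bash
mkdir -p pics; cat > h.py <<'E'
import numpy as np, cv2
from cell import env, read_camera, search_frame, cut_out
def P(c):
    R=cv2.Rodrigues(np.array(c["rvec"],float))[0]; return R,np.array(c["tvec"],float).reshape(3)
def ray(c,uv,z):
    R,t=P(c); d=R.T@np.array([(uv[0]-c["cx"])/c["fx"],(uv[1]-c["cy"])/c["fy"],1]); o=-R.T@t
    return o+d*(z-o[2])/d[2]
def proj(c,p):
    R,t=P(c); q=R@np.array(p,float)+t; return np.array([c["fx"]*q[0]/q[2]+c["cx"],c["fy"]*q[1]/q[2]+c["cy"]])
def save(c,n): cv2.imwrite("pics/"+n,c["image"][:,:,::-1])
E
python3 - <<'E'
from h import *
for n in("scene","top"):
    c=read_camera(n); save(c,n+"0.png")
    R,t=P(c); print(n,(-R.T@t).round())
    for th,z in [("block",98.5),("stand",70),("stand_top",75),("box",60),("lid_grip",120),("lid_hinge",82),("blue_bottle",36),("tape_measure",30),("tape_roll",9),("pliers",7)]:
        r=search_frame(th,c)
        print(th,[(np.round(x["at"]),round(x["confidence"],2),ray(c,x["at"],z).round(1)) for x in r[:2]])
print(env.state())
E
```

```text
scene [-157. 1148.  786.]
block []
stand [(array([293., 296.]), 0.66, array([527.7, 217. ,  70. ]))]
stand_top [(array([294., 295.]), 0.96, array([524.4, 218.9,  75. ]))]
box []
lid_grip []
lid_hinge []
blue_bottle [(array([221., 339.]), 0.87, array([591.2, 412.8,  36. ]))]
tape_measure []
tape_roll [(array([259., 378.]), 0.74, array([456.1, 447. ,   9. ]))]
pliers [(array([184., 380.]), 0.88, array([587.5, 538.2,   7. ]))]
top [ 174.  136. 1552.]
block [(array([408., 218.]), 0.65, array([ 544.4, -200.4,   98.5]))]
stand [(array([282., 241.]), 0.85, array([571.5, 150. ,  70. ])), (array([398., 234.]), 0.48, array([ 513.8, -166.4,   70. ]))]
stand_top [(array([283., 242.]), 0.76, array([565., 148.,  75.]))]
box [(array([399., 238.]), 0.69, array([ 506.3, -169.5,   60. ]))]
lid_grip [(array([399., 237.]), 0.98, array([ 494.7, -156.9,  120. ])), (array([286., 240.]), 0.33, array([557.6, 140.4, 120. ]))]
lid_hinge [(array([396., 240.]), 0.66, array([ 497.5, -153.3,   82. ]))]
blue_bottle [(array([191., 262.]), 0.78, array([583. , 412.7,  36. ]))]
tape_measure [(array([497., 211.]), 0.81,
[... 218 characters left out ...]
.,    7.]))]
{'t': 1.1, 'joints': array([ 1.24442639e+00,  4.90912522e-01,  1.55892078e+00, -4.28973409e-06,
        1.09168775e+00, -1.05600118e-01]), 'qvel': array([ 1.84374670e-03,  9.36670348e-04,  2.85684187e-03,  8.08032403e-05,
       -1.05121838e-03, -7.43960630e-04]), 'tau': array([-9.52403898e-04, -6.12473702e+01, -2.58443552e+01,  6.92553911e-02,
        4.43757302e-02, -3.28312950e-06]), 'eef_pos': array([136.84027371, 609.8328321 , 404.74599395]), 'tcp_rot': array([3.14152185e+00, 1.13332990e-05, 2.92082482e+00]), 'ft_force': array([-0.22436338,  0.18916729,  0.72773655]), 'moment': array([ 0.02267935, -0.00518849, -0.04121124]), 'grip_force': 0.0, 'opening': 0.9982722248871753}
```

View pics/scene0.png

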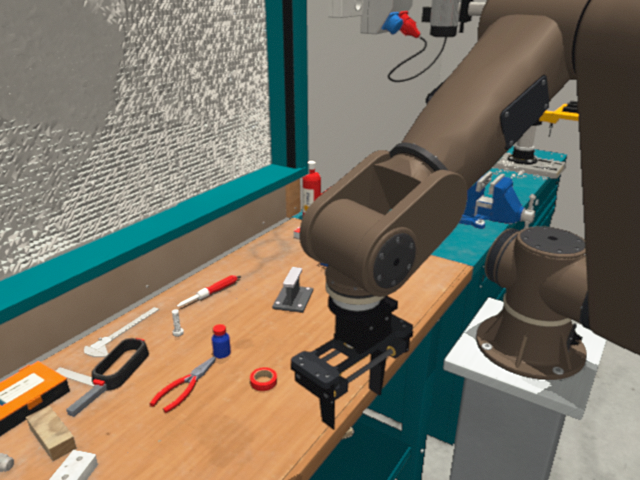

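View pics/top0.png

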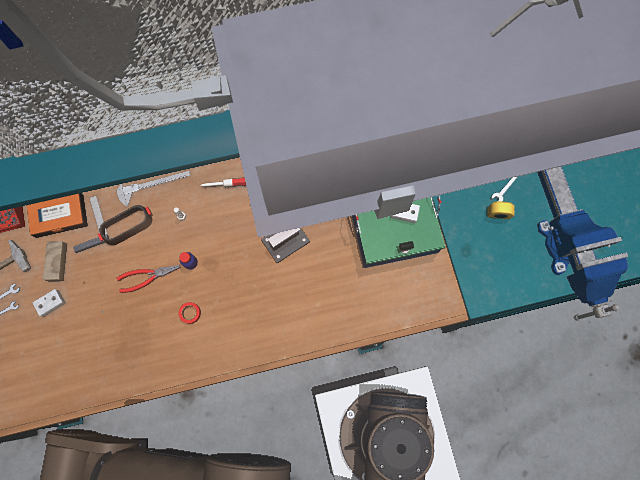

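The arm hides the box in the scene view. In the top view the stand is at (283,242) and the lid at about (400,235). The grip is at (406,246), and the block at (408,212) is partly hidden by an overhead fixture. I'll move the arm for a clearer view.

move_arm(
  commands=[
    [[0.7,-1,0],0,1],
    [[0.7,-1,0],0,1],
    [[0.7,-1,0],0,1],
    [[0.7,-1,0],0,1],
    [[0.7,-1,0],0,1],
    [[0.7,-1,0],0,1],
    [[0.7,-1,0],0,1],
    [[0.7,-1,0],0,1],
    [[0.7,-1,0],0,1],
    [[0.7,-1,0],0,1],
    [[0.7,-1,0],0,1],
  ],
)

```text
t: 2.02
eef_pos: [368.5, 278.2, 405.0]
tcp_rot: [3.141, 0.001, 2.921]
ft_force: [-0.2, 1.1, -0.2]
opening: 0.996
grip_force: 0.0
```

```bash
python3 - <<'E'
from h import *
c=read_camera("scene"); save(c,"scene1.png")
for th,z in [("block",98.5),("stand_top",75),("lid_grip",120),("box",60)]:
    for x in search_frame(th,c)[:2]: print(th,np.round(x["at"]),round(x["confidence"],2),ray(c,x["at"],z).round(1))
t=read_camera("top"); save(t,"top1.png")
q=[[(364,265),86],[(443,249),86],[(358,216),86],[(263,240),10],[(298,228),10],[(310,241),10],[(278,262),10],[(406,246),130],[(271,245),75],[(296,231),75]]
for uv,z in q: print(uv,ray(t,uv,z).round(1))
s=env.state();print(s["eef_pos"],s["joints"],s["t"])
a=cv2.resize(t["image"][180:280,240:460],None,fx=3.5,fy=3.5,interpolation=cv2.INTER_CUBIC)
cv2.imwrite("pics/c1.png",a[:,:,::-1])
E
```

```text
block [373. 253.] 0.59 [449.2 -50.6  98.5]
block [381. 235.] 0.44 [ 483.  -160.7   98.5]
stand_top [294. 296.] 0.77 [523.8 219.7  75. ]
lid_grip [377. 235.] 0.77 [ 472.9 -117.3  120. ]
box [370. 252.] 0.97 [ 493.  -115.8   60. ]
(364, 265) [449.1 -50.1  86. ]
(443, 249) [ 441.1 -270.9   86. ]
(358, 216) [587.1 -69.5  86. ]
(263, 240) [603.4 204.   10. ]
(298, 228) [614.5  98.   10. ]
(310, 241) [568.4  73.2  10. ]
(278, 262) [529.9 176.1  10. ]
(406, 246) [ 464.1 -165.8  130. ]
(271, 245) [566.2 182.7  75. ]
(296, 231) [588.8 106.9  75. ]
[367.42660047 280.39363797 404.79749631] [ 5.08744707e-01  2.60173776e-01  1.94135131e+00  2.57625135e-04
  9.39941610e-01 -8.41946538e-01] 2.3167
```

View pics/scene1.png

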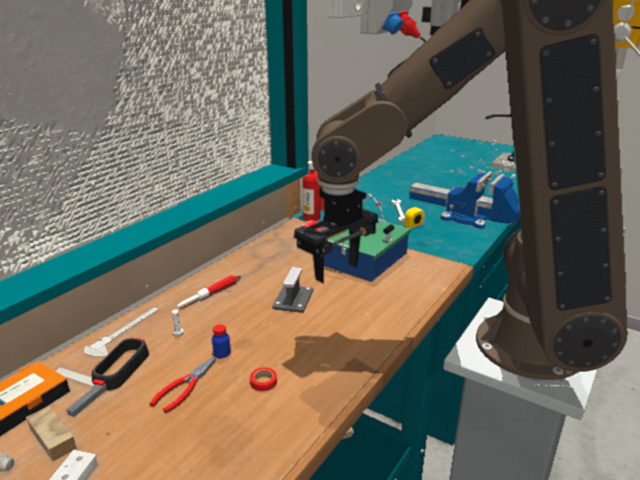

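View pics/c1.png

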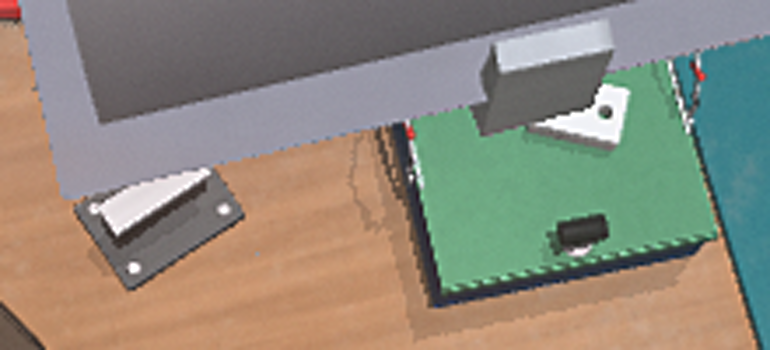

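```bash
python3 - <<'E'
import cv2
a=cv2.imread("pics/scene1.png")[205:315,265:425]
cv2.imwrite("pics/c2.png",cv2.resize(a,None,fx=5,fy=5,interpolation=cv2.INTER_CUBIC))
E
```

```text
(no output)
```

View pics/c2.png

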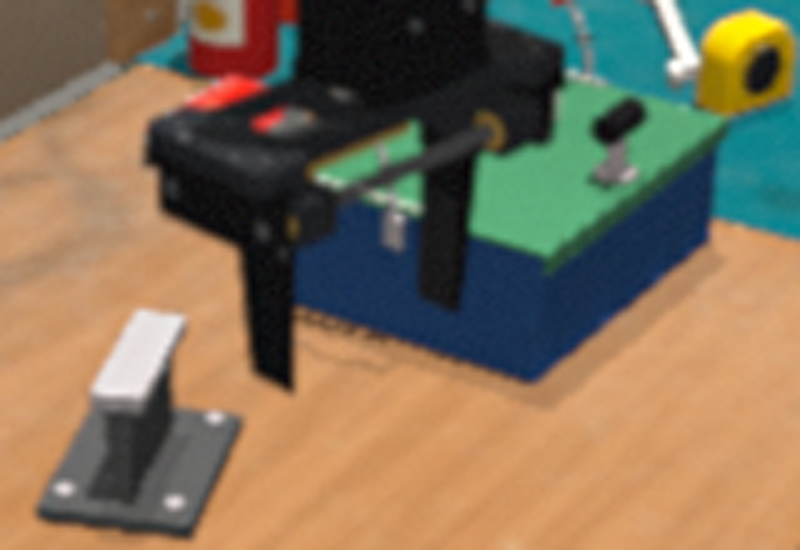

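```bash
cat > fit.py <<'E'
from h import *
from scipy.optimize import least_squares
C={n:read_camera(n) for n in("scene","top")}
T=lambda x,y:("top",np.array([(x+.5)/3.5-.5+240,(y+.5)/3.5-.5+180]))
S=lambda x,y:("scene",np.array([(x+.5)/5-.5+265,(y+.5)/5-.5+205]))
def fit(n,pts,x0):
    def f(p):
        c,s=np.cos(p[2]),np.sin(p[2])
        return np.concatenate([proj(C[k],[p[0]+c*q[0]-s*q[1],p[1]+s*q[0]+c*q[1],q[2]])-uv for (k,uv),q in pts])
    r=least_squares(f,x0,loss="soft_l1",x_scale=[1,1,.01]); print(n,r.x.round(3)); print(f(r.x).reshape(-1,2).round(1).tolist()); return r.x
fit("box",[(T(442,292),(-90,110,86)),(T(718,238),(-90,-110,86)),(T(582,228),(-76,0,124)),(S(548,258),(-90,110,86)),(S(728,122),(-90,-110,86)),(S(533,382),(-90,110,0)),(S(618,120),(-76,0,120))],[530,-160,0])
# stand: y along bar
fit("stand",[(T(100,210),(14,45,75)),(T(115,237),(-14,45,75)),(T(210,178),(-14,-45,75)),(T(75,211),(42.5,57.5,10)),(T(132,290),(-42.5,57.5,10)),(T(245,213),(-42.5,-57.5,10)),
 (S(137,312),(14,-45,75)),(S(187,318),(-14,-45,75)),(S(142,400),(-14,45,75)),(S(93,390),(14,45,75)),(S(242,415),(-42.5,-57.5,10)),(S(190,525),(-42.5,57.5,10)),(S(38,512),(42.5,57.5,10))],[570,145,0.5])
fit("block",[(T(530,122),(-22.5,35,111)),(T(613,142),(-22.5,-35,111)),(T(630,85),(22.5,-35,111))],[550,-190,0.])
for z in (600,700,800,900): print(z,proj(C["scene"],(560,180,z)),ray(C["top"],(262,233),z),ray(C["top"],(380,213),z),ray(C["top"],(414,186),z))
E
python3 fit.py
```

```text
box [ 5.38692e+02 -1.70933e+02 -4.30000e-02]
[[0.2, -0.2], [0.0, -0.2], [0.6, 2.1], [-1.5, -0.8], [-0.7, -0.5], [0.2, 1.2], [0.3, 0.9]]
stand [5.85970e+02 1.40792e+02 3.64000e-01]
[[-0.3, 0.0], [1.0, 0.4], [1.0, -0.6], [-0.1, -0.1], [-0.2, 1.2], [0.9, 1.0], [-0.5, -0.1], [-0.5, -0.2], [-0.0, 0.0], [-0.8, 0.8], [0.0, -0.1], [0.4, 0.4], [-0.9, -0.8]]
block [ 5.67850e+02 -1.95445e+02 -4.75000e-01]
[[-0.3, -0.3], [1.2, -0.3], [-0.5, 0.7]]
600 [285.91706481  70.18131148] [452.00252975 176.89622641 600.        ] [438.17185796 -37.43480231 600.        ] [ 473.26871933 -111.36487011  600.        ]
700 [284.57881721  18.82684036] [422.75953293 172.57263428 700.        ] [410.38228867 -19.23493206 700.        ] [441.79091674 -85.39589097 700.        ]
800 [283.12567351 -36.93670174] [393.51653612 168.24904214 800.        ] [382.59271937  -1.03506181 800.        ] [410.31311415 -59.42691182 800.        ]
900 [281.5421733  -97.70259861] [364.2735393 163.92545   900.       ] [354.80315008  17.16480845 900.        ] [378.83531155 -33.45793267 900.        ]
```

```bash
python3 - <<'E'
from h import *
s=read_camera("scene");t=read_camera("top")
for z in range(500,1050,50): print(z,[ (ray(t,uv,z).round(),proj(s,ray(t,uv,z)).round()) for uv in((262,233),(380,213),(414,186))])
for z in (700,800,900,1000): print(z,ray(s,(560,5),z).round())
E
```

```text
500 [(array([481., 181., 500.]), array([317., 123.])), (array([466., -56., 500.]), array([376., 104.])), (array([ 505., -137.,  500.]), array([377.,  96.]))]
550 [(array([467., 179., 550.]), array([323.,  99.])), (array([452., -47., 550.]), array([380.,  84.])), (array([ 489., -124.,  550.]), array([381.,  77.]))]
600 [(array([452., 177., 600.]), array([330.,  75.])), (array([438., -37., 600.]), array([385.,  62.])), (array([ 473., -111.,  600.]), array([386.,  58.]))]
650 [(array([437., 175., 650.]), array([337.,  49.])), (array([424., -28., 650.]), array([390.,  40.])), (array([458., -98., 650.]), array([390.,  36.]))]
700 [(array([423., 173., 700.]), array([345.,  22.])), (array([410., -19., 700.]), array([395.,  16.])), (array([442., -85., 700.]), array([395.,  14.]))]
750 [(array([408., 170., 750.]), array([353.,  -7.])), (array([396., -10., 750.]), array([400.,  -9.])), (array([426., -72., 750.]), array([401., -10.]))]
800 [(array([394., 168., 800.]), array([361., -37.])), (array([383.,  -1., 800.]), array([406., -36.])), (array([410., -59., 800.]), array([406., -36.]))]
850 [(array([379., 166., 850.]), array([370., -69.])), (array([369.,   8., 850.]), array([413., -65.])), (array([395., -46., 850.]), array([412., -63.]))]
900 [(array([364., 164., 900.]), array([ 379., -103.])), (array([355.,  17., 900.]), array([419., -95.])), (array([379., -33., 900.]), array([419., -92.]))]
950 [(array([350., 162., 950.]), array([ 389., -139.])), (array([341.,  26., 950.]), array([ 427., -128.])), (array([363., -20., 950.]), array([ 426., -124.]))]
1000 [(array([ 335.,  160., 1000.]), array([ 400., -178.])), (array([ 327.,   35., 1000.]), array([ 434., -164.])), (array([ 347.,   -7., 1000.]), array([ 433., -158.]))]
700 [ 216. -730.  700.]
800 [-216. 1443.  800.]
900 [-648. 3616.  900.]
1000 [-1080.  5789.  1000.]
```

```bash
python3 - <<'E'
import cv2
a=cv2.imread("pics/scene0.png")[0:110,310:470]
b=cv2.imread("pics/top0.png")[120:230,350:510]
cv2.imwrite("pics/c3.png",cv2.hconcat([cv2.resize(x,(400,275),interpolation=cv2.INTER_CUBIC) for x in(a,b)]))
E
```

```text
(no output)
```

View pics/c3.png

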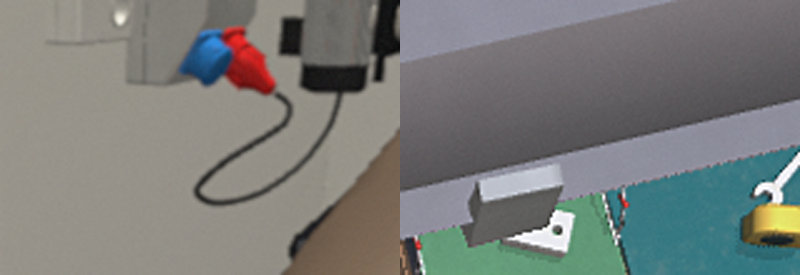

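The extra crops show no shelf corner in the scene view, so the shelf is above about 750 mm. I'll stay low. The fits agree: block at (568,-195) with yaw -0.475, stand at (586,141) with yaw 0.364, box at (539,-171) with yaw -0.043.

move_arm(
  commands=[
    [[0.25,-0.79,0],-1,1],
    [[0.25,-0.79,0],-1,1],
    [[0.25,-0.79,0],-1,1],
    [[0.25,-0.79,0],-1,1],
    [[0.25,-0.79,0],-1,1],
    [[0.25,-0.79,0],-1,1],
    [[0.25,-0.79,0],-1,1],
    [[0.25,-0.79,0],-1,1],
    [[0.25,-0.79,0],-1,1],
    [[0.25,-0.79,0],-1,1],
    [[0.33,-0.79,0],-1,1],
    [[0.33,-0.79,0],-1,1],
    [[0.33,-0.79,0],-1,1],
    [[0.33,-0.79,0],-1,1],
    [[0.33,-0.79,0],-1,1],
    [[0.33,-0.79,0],-1,1],
    [[0.33,-0.79,0],-1,1],
    [[0.33,-0.79,0],-1,1],
    [[0.33,-0.79,0],-1,1],
    [[0.33,-0.79,0],-1,1],
  ],
)

```text
t: 4.18
eef_pos: [542.5, -194.6, 404.7]
tcp_rot: [-3.142, -0.0, 1.318]
ft_force: [-0.2, -0.1, 0.1]
opening: 1.0
grip_force: 0.0
```

move_arm(
  commands=[
    [[0.3,0,-0.4],-1,1],
    [[0.3,0,-0.4],-1,1],
    [[0.3,0,-0.4],-0.8,1],
    [[0.1,0,-0.4],0,1],
    [[0,0,-0.4],0,1],
    [[0,0,0],0,1],
    [[0,0,0],0,1],
  ],
)

```text
t: 4.77
eef_pos: [571.9, -193.7, 344.3]
tcp_rot: [-3.14, 0.0, 1.099]
ft_force: [-0.1, -0.4, 0.8]
opening: 1.0
grip_force: 0.0
```

```bash
python3 - <<'E'
from h import *
c=read_camera("scene")
for g in [(0,0)]: pass
a=cv2.resize(c["image"][180:290,325:455],None,fx=5,fy=5,interpolation=cv2.INTER_CUBIC)[:,:,::-1].copy()
def mk(p,col):
    u=(proj(c,p)-(325,180)+.5)*5; cv2.circle(a,tuple(int(v) for v in u),3,col,-1)
y=-.475;co,si=np.cos(y),np.sin(y)
for q in[(22.5,35),(22.5,-35),(-22.5,35),(-22.5,-35)]: mk((567.9+co*q[0]-si*q[1],-195.4+si*q[0]+co*q[1],111),(255,0,255))
y=-.043;co,si=np.cos(y),np.sin(y)
mk((538.7-76*co,-170.9-76*si,120),(0,255,255))
for q in[(90,110),(90,-110),(-90,110),(-90,-110)]: mk((538.7+co*q[0]-si*q[1],-170.9+si*q[0]+co*q[1],86),(0,255,255))
cv2.imwrite("pics/c4.png",a); print(env.state()["eef_pos"])
E
```

```text
[ 571.92063264 -193.80472684  345.02435567]
```

View pics/c4.png

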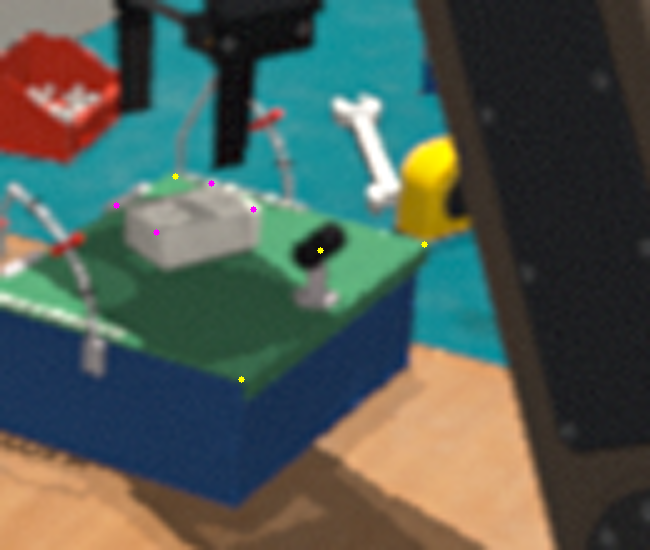

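The box model matches the picture: the yellow dots sit on the lid corners and the grip. The magenta block corners are off by about 8 crop pixels, with the real near corner at about (167,240). I'll refit with both views.

```bash
cat > f2.py <<'E'
from fit import *
U=lambda x,y:("scene",np.array([(x+.5)/5-.5+325,(y+.5)/5-.5+180]))
sc=[(U(167,240),(-22.5,35,111)),(U(260,213),(-22.5,-35,111)),(U(125,212),(22.5,35,111)),(U(165,269),(-22.5,35,86)),(U(260,240),(-22.5,-35,86))]
tp=[(T(530,122),(-22.5,35,111)),(T(613,142),(-22.5,-35,111)),(T(630,85),(22.5,-35,111))]
fit("scene",sc,[568,-195,-.47]); fit("both",sc+tp,[568,-195,-.47])
r=cut_out("block",C["scene"])
print([(x["confidence"],np.round(x["at"]),x["region"].sum()) for x in r])
E
python3 f2.py
```

```text
box [ 5.38692e+02 -1.70933e+02 -4.30000e-02]
[[0.2, -0.2], [0.0, -0.2], [0.6, 2.1], [-1.5, -0.8], [-0.7, -0.5], [0.2, 1.2], [0.3, 0.9]]
stand [5.85970e+02 1.40792e+02 3.64000e-01]
[[-0.3, 0.0], [1.0, 0.4], [1.0, -0.6], [-0.1, -0.1], [-0.2, 1.2], [0.9, 1.0], [-0.5, -0.1], [-0.5, -0.2], [-0.0, 0.0], [-0.8, 0.8], [0.0, -0.1], [0.4, 0.4], [-0.9, -0.8]]
block [ 5.67850e+02 -1.95445e+02 -4.75000e-01]
[[-0.3, -0.3], [1.2, -0.3], [-0.5, 0.7]]
600 [285.91706481  70.18131148] [452.00252975 176.89622641 600.        ] [438.17185796 -37.43480231 600.        ] [ 473.26871933 -111.36487011  600.        ]
700 [284.57881721  18.82684036] [422.75953293 172.57263428 700.        ] [410.38228867 -19.23493206 700.        ] [441.79091674 -85.39589097 700.        ]
800 [283.12567351 -36.93670174] [393.51653612 168.24904214 800.        ] [382.59271937  -1.03506181 800.        ] [410.31311415 -59.42691182 800.        ]
900 [281.5421733  -97.70259861] [364.2735393 163.92545   900.       ] [354.80315008  17.16480845 900.        ] [378.83531155 -33.45793267 900.        ]
scene [ 5.61658e+02 -1.94287e+02 -4.24000e-01]
[[0.1, -0.8], [0.2, -0.6], [-0.3, -0.5], [0.2, 1.0], [-0.2, 1.5]]
both [ 5.64542e+02 -1.96142e+02 -4.23000e-01]
[[-0.4, -1.3], [-0.4, -1.0], [-0.8, -0.9], [-0.3, 0.5], [-0.8, 1.1], [0.6, 1.5], [2.3, 0.3], [-0.3, 1.1]]
[(0.72, array([362., 224.]), np.int64(323))]
```

move_arm(
  commands=[
    [[-0.25,-0.06,-0.4],0.25,1],
    [[0,0,-0.6],0,1],
    [[0,0,-0.6],0,1],
    [[0,0,-0.4],0,1],
    [[0,0,-0.16],0,1],
    [[0,0,0],0,1],
    [[0,0,0],0,-1],
    [[0,0,0],0,-1],
    [[0,0,0],0,-1],
    [[0,0,0],0,-1],
    [[0,0,0],0,-1],
    [[0,0,0],0,-1],
    [[0,0,0],0,-1],
  ],
)

```text
t: 6.05
eef_pos: [564.3, -196.0, 280.1]
tcp_rot: [3.141, 0.0, 1.117]
ft_force: [0.5, 0.0, 0.4]
opening: 0.564
grip_force: 0.0
```

move_arm(
  commands=[
    [[0,0,0],0,-1],
    [[0,0,0],0,-1],
    [[0,0,0],0,-1],
    [[0,0,0],0,-1],
    [[0,0,0],0,-1],
    [[0,0,0],0,-1],
  ],
)

```text
t: 6.55
eef_pos: [564.3, -196.0, 280.0]
tcp_rot: [-3.142, -0.0, 1.117]
ft_force: [-0.4, 1.1, 1.3]
opening: 0.471
grip_force: 29.9
```

move_arm(
  commands=[
    [[0,0,0.3],0,-1],
    [[0,0,0.7],0,-1],
    [[0,0,0.8],0,-1],
    [[0,0,0.8],0,-1],
    [[0,0,0.7],0,-1],
    [[0.03,0.4,0.3],0.3,-1],
    [[0.05,0.8,0],0.8,-1],
    [[0.05,0.8,0],0.8,-1],
    [[0.05,0.8,0],0.8,-1],
    [[0.05,0.8,0],0.8,-1],
    [[0.05,0.8,0],0.8,-1],
    [[0.05,0.8,0],0.8,-1],
    [[0.05,0.8,0],0.8,-1],
    [[0.05,0.8,0],0.8,-1],
    [[0.05,0.8,0],0.8,-1],
    [[0.05,0.8,0],0.8,-1],
    [[0.05,0.8,0],0.8,-1],
    [[0.05,0.8,0],0.8,-1],
    [[0.05,0.8,0],0.3,-1],
    [[0.05,0.4,0],0,-1],
  ],
)

```text
t: 8.22
eef_pos: [585.7, 142.9, 387.6]
tcp_rot: [-3.141, -0.001, 1.937]
ft_force: [-0.3, -0.8, -1.2]
opening: 0.471
grip_force: 29.9
```

move_arm(
  commands=[
    [[0,0,-0.5],0,-1],
    [[0,0,-0.7],0,-1],
    [[0,0,-0.6],0,-1],
    [[0,0,0],0,-1],
    [[0,0,0],0,-1],
  ],
)

```text
t: 8.63
eef_pos: [586.2, 140.1, 333.5]
tcp_rot: [-3.14, -0.0, 1.933]
ft_force: [-0.3, -0.6, -1.8]
opening: 0.469
grip_force: 29.9
```

```bash
python3 - <<'E'
from h import *
s=env.state(); print(s["t"],s["eef_pos"],s["tcp_rot"],s["opening"])
for n,o in(("scene",(270,225)),("top",(250,205))):
    c=read_camera(n)
    for x in cut_out("block",c)[:1]: print(n,x["confidence"],x["at"],ray(c,x["at"],s["eef_pos"][2]-180))
    a=cv2.resize(c["image"][o[1]:o[1]+70,o[0]:o[0]+60],None,fx=6.5,fy=6.5,interpolation=cv2.INTER_CUBIC)[:,:,::-1].copy()
    y=.364;co,si=np.cos(y),np.sin(y)
    def mk(q,z,col,P0,off=0):
        u=(proj(c,(P0[0]+co*q[0]-si*q[1],P0[1]+si*q[0]+co*q[1],z))-o+.5)*6.5; cv2.circle(a,tuple(int(v) for v in u),3,col,-1)
    for q in[(14,45),(14,-45),(-14,45),(-14,-45)]: mk(q,75,(0,255,255),(586,140.8))
    zb=s["eef_pos"][2]-280+86
    y=s["tcp_rot"][2]-np.pi/2;co,si=np.cos(y),np.sin(y)
    for q in[(22.5,35),(22.5,-35),(-22.5,35),(-22.5,-35)]: mk(q,zb,(255,0,255),s["eef_pos"])
    if n=="scene": A=a
cv2.imwrite("pics/c5.png",cv2.hconcat([A,a]))
E
```

```text
8.6333 [586.17847506 140.07066994 333.48595395] [-3.13975471e+00 -4.27238507e-04  1.93251804e+00] 0.4690681825448111
scene 0.6 [292.3, 248.7] [584.75133188 139.1711206  153.48595395]
```

View pics/c5.png

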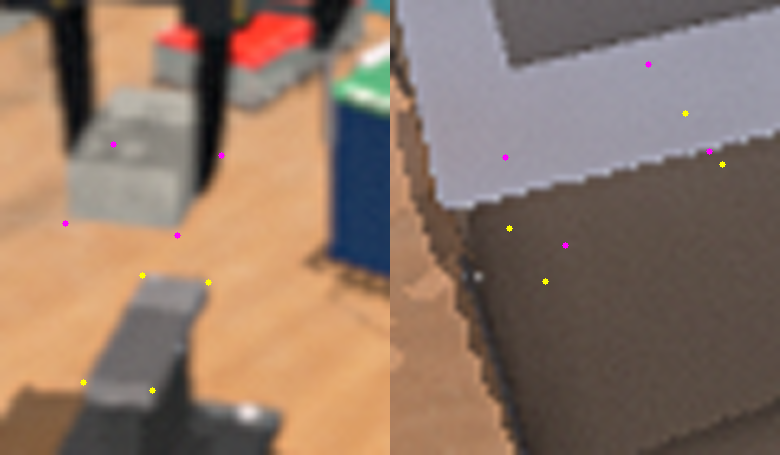

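Measured in the crop, the block's bottom near edge is at about (67,218)–(183,226), about 5 mm far along the bar. The bar's top is at (90,385)–(210,287). Across the bar it is aligned. I'll correct along the bar and lower.

move_arm(
  commands=[
    [[-0.06,0.16,-0.5],0,-1],
    [[0,0,-0.6],0,-1],
    [[0,0,-0.5],0,-1],
    [[0,0,-0.3],0,-1],
    [[0,0,-0.15],0,-1],
    [[0,0,0],0,-1],
    [[0,0,0],0,-1],
  ],
)

```text
t: 9.42
eef_pos: [584.7, 144.8, 273.1]
tcp_rot: [3.141, 0.0, 1.933]
ft_force: [1.2, -0.9, -1.1]
opening: 0.47
grip_force: 29.9
```

move_arm(
  commands=[
    [[0,0,-0.06],0,-1],
    [[0,0,-0.04],0,-1],
    [[0,0,0],0,-1],
  ],
)

```text
t: 9.67
eef_pos: [584.5, 144.8, 269.7]
tcp_rot: [3.141, 0.0, 1.933]
ft_force: [-0.3, 0.1, -1.4]
opening: 0.468
grip_force: 29.9
```

move_arm(
  commands=[
    [[0,0,-0.03],0,-1],
    [[0,0,0],0,-1],
  ],
)

```text
t: 9.83
eef_pos: [584.5, 144.9, 269.2]
tcp_rot: [3.141, 0.0, 1.933]
ft_force: [-1.3, -0.9, 3.6]
opening: 0.476
grip_force: 29.9
```

move_arm(
  commands=[
    [[0,0,0],0,0.1],
    [[0,0,0],0,0.1],
    [[0,0,0],0,0.3],
    [[0,0,0],0,0.4],
    [[0,0,0],0,0.4],
    [[0,0,0],0,0.4],
  ],
)

```text
t: 10.33
eef_pos: [584.5, 144.8, 268.5]
tcp_rot: [3.142, 0.0, 1.933]
ft_force: [-0.7, 0.3, -0.6]
opening: 0.689
grip_force: 0.0
```

```bash
python3 - <<'E'
from h import *
s=env.state(); print(s["t"],s["eef_pos"],s["ft_force"],s["opening"])
c=read_camera("scene"); o=(255,220)
a=cv2.resize(c["image"][220:320,255:355],None,fx=6,fy=6,interpolation=cv2.INTER_CUBIC)[:,:,::-1].copy()
cv2.imwrite("pics/c6.png",a)
E
```

```text
10.3333 [584.46507518 144.83154278 268.50174187] [-0.72216478  0.30250874 -0.56745157] 0.6891054126232863
```

View pics/c6.png

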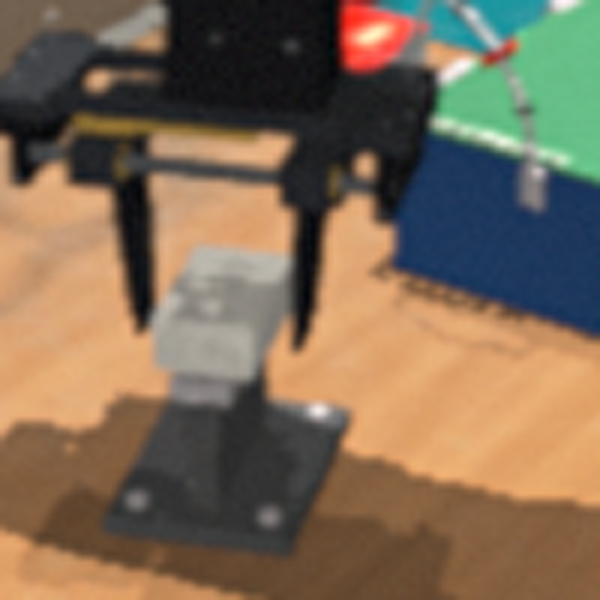

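The block sits level and centred on the bar: its front face centre is at column 200, the bar's at about 203. I'll retreat upwards and go over the lid grip.

move_arm(
  commands=[
    [[0,0,0.3],0,0.4],
    [[0,0,0.8],0,0.4],
    [[0,0,0.9],0,0.4],
    [[0,0,1],0,1],
    [[0,0,0.9],0,1],
    [[-0.28,-0.74,0.1],1,1],
    [[-0.29,-0.75,0],1,1],
    [[-0.29,-0.75,0],1,1],
    [[-0.29,-0.75,0],1,1],
    [[-0.29,-0.75,0],1,1],
    [[-0.29,-0.75,0],1,1],
    [[-0.29,-0.75,0],1,1],
    [[-0.29,-0.75,0],1,1],
    [[-0.29,-0.75,0],1,1],
    [[-0.29,-0.75,0],1,1],
    [[-0.29,-0.75,0],1,1],
    [[-0.29,-0.75,0],1,1],
    [[-0.28,-0.75,0],1,1],
    [[-0.2,-0.68,0],1,1],
    [[0,0,0],0.6,1],
  ],
)

```text
t: 12.05
eef_pos: [465.1, -170.3, 389.3]
tcp_rot: [-3.141, 0.001, 3.103]
ft_force: [-0.2, 0.3, 0.8]
opening: 1.004
grip_force: 0.0
```

move_arm(
  commands=[
    [[0,0,-0.5],0,1],
    [[0,0,-0.5],0,1],
    [[0,0,0],0,1],
    [[0,0,0],0,1],
  ],
)

```text
t: 12.38
eef_pos: [466.0, -167.8, 358.9]
tcp_rot: [3.141, -0.001, 3.101]
ft_force: [-0.4, -0.4, -0.3]
opening: 0.998
grip_force: 0.0
```

```bash
python3 - <<'E'
from h import *
s=env.state(); print(s["t"],s["eef_pos"],s["tcp_rot"],s["joints"].round(2))
c=read_camera("scene"); o=(270,190)
a=cv2.resize(c["image"][190:310,270:430],None,fx=5,fy=5,interpolation=cv2.INTER_CUBIC)[:,:,::-1].copy()
for p in [s["eef_pos"]-[0,0,171],(464,-167.6,120)]:
    u=(proj(c,p)-o+.5)*5; cv2.circle(a,tuple(int(v) for v in u),3,(0,255,255),-1)
cv2.imwrite("pics/c7.png",a)
for x in search_frame("lid_grip",c)[:2]: print(x["at"],x["confidence"],ray(c,x["at"],120))
E
```

```text
12.3833 [ 465.9673602  -167.79309058  358.86048199] [ 3.14114416e+00 -7.31299250e-04  3.10070406e+00] [-0.48  0.37  1.92  0.    0.85 -2.01]
[366.3, 234.0] 0.94 [ 501.91918017 -105.36094406  120.        ]
```

View pics/c7.png

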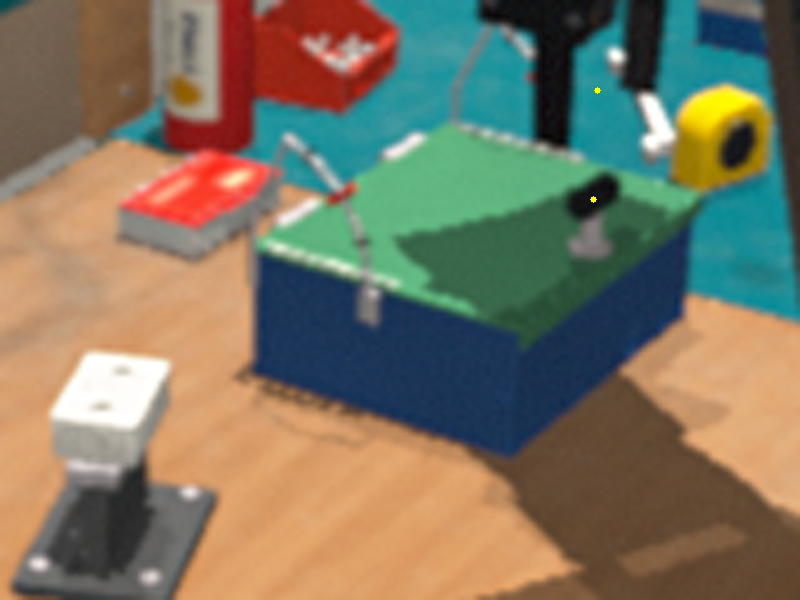

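The block lies flat on the stand at (110,400) in the crop, and the predicted grip point (593,199) falls on the black grip bar. I'll descend and pinch it.

move_arm(
  commands=[
    [[-0.06,0,-0.6],0,1],
    [[0,0,-0.7],0,1],
    [[0,0,-0.6],0,1],
    [[0,0,-0.36],0,1],
    [[0,0,0],0,1],
    [[0,0,0],0,-1],
    [[0,0,0],0,-1],
    [[0,0,0],0,-1],
    [[0,0,0],0,-1],
    [[0,0,0],0,-1],
    [[0,0,0],0,-1],
    [[0,0,0],0,-1],
    [[0,0,0],0,-1],
    [[0,0,0],0,-1],
    [[0,0,0],0,-1],
    [[0,0,0],0,-1],
    [[0,0,0],0,-1],
    [[0,0,0],0,-1],
    [[0,0,0],0,-1],
  ],
)

```text
t: 14.07
eef_pos: [464.1, -168.8, 290.9]
tcp_rot: [-3.14, 0.0, 3.101]
ft_force: [-4.3, -11.9, -0.2]
opening: 0.379
grip_force: 30.0
```

move_arm(
  commands=[
    [[0,-0.03,0],0,-1],
    [[0.06,0,0.24],0,-1],
    [[0.07,0,0.24],0,-1],
    [[0.08,-0.01,0.23],0,-1],
    [[0.09,0,0.23],0,-1],
    [[0.1,-0.01,0.23],0,-1],
    [[0.11,0,0.22],0,-1],
    [[0.12,-0.01,0.22],0,-1],
    [[0.13,0,0.21],0,-1],
    [[0,0,0],0,-1],
    [[0,0,0],0,-1],
  ],
)

```text
t: 14.98
eef_pos: [487.1, -169.8, 345.5]
tcp_rot: [-3.141, 0.0, 3.101]
ft_force: [1.0, -5.5, -5.0]
opening: 0.375
grip_force: 30.0
```

move_arm(
  commands=[
    [[0.14,-0.01,0.2],0,-1],
    [[0.15,0,0.2],0,-1],
    [[0.16,-0.01,0.19],0,-1],
    [[0.16,0,0.19],0,-1],
    [[0.17,-0.01,0.18],0,-1],
    [[0.18,0,0.17],0,-1],
    [[0.19,-0.01,0.16],0,-1],
    [[0.19,0,0.15],0,-1],
    [[0,0,0],0,-1],
    [[0,0,0],0,-1],
    [[0,0,0],0,-1],
  ],
)

```text
t: 15.9
eef_pos: [526.9, -171.2, 388.2]
tcp_rot: [-3.141, -0.001, 3.101]
ft_force: [-1.8, -7.0, -3.4]
opening: 0.38
grip_force: 30.0
```

```bash
python3 - <<'E'
from h import *
s=env.state(); p=s["eef_pos"]; print(s["t"],p,s["ft_force"],s["qvel"].round(4))
co,si=np.cos(-.043),np.sin(-.043); h=np.array([538.7+90*co,-170.9+90*si])
g=p-[0,0,171]; dx=(h-g[:2])@[co,si]; dz=g[2]-82
print("lid angle",np.degrees(np.arctan2(dz,dx)-np.arctan2(38,166)),np.hypot(dx,dz))
c=read_camera("scene")
# lid outline check: compare cut_out region of lid with modelled corners at several angles
r=cut_out("box_lid",c); print([(x["confidence"],x["at"],x["region"].sum()) for x in r])
r=search_frame("lid_grip",c); print([(x["confidence"],x["at"]) for x in r], proj(c,g))
img=cv2.cvtColor(c["image"],cv2.COLOR_RGB2HSV)
G=cv2.inRange(img,(50,60,50),(80,255,255)); G[:180]=0;G[300:]=0;G[:,:310]=0;G[:,440:]=0
n,l,st,ce=cv2.connectedComponentsWithStats(G); k=1+st[1:,4].argmax(); print("green",st[k],ce[k])
m=(l==k)
for a in(30,35,40,45,50):
    t=np.radians(a)
    pts=[]
    for r_,y in((0,110),(180,110),(180,-110),(0,-110)):
        b=90-r_*np.cos(t)-4*np.sin(t)*-1; z=82+r_*np.sin(t)+4*np.cos(t)
        pts.append(proj(c,(538.7+co*b-si*y,-170.9+si*b+co*y,z)))
    q=np.zeros((480,640),np.uint8); cv2.fillPoly(q,[np.int32(np.round(pts))],1)
    print(a,np.round(pts).tolist(),"cover",(m&(q>0)).sum()/m.sum())
for x in cut_out("block",c)[:1]: print("block",x["confidence"],x["at"],proj(c,(586,141,87)))
E
```

```text
15.9 [ 526.89359097 -171.17711078  388.16883867] [-1.82589105 -6.9766277  -3.43230411] [-0.0001  0.0008 -0.0007  0.0021 -0.0014 -0.0001]
lid angle 40.12611702133223 169.20553429347467
[(0.97, [372.9, 205.0], np.int64(489))]
[(0.94, [371.6, 207.9])] [371.06942633 193.31349815]
green [342 191  60  36 242] [375.74793388 207.28099174]
30 [[319.0, 239.0], [366.0, 224.0], [404.0, 199.0], [359.0, 215.0]] cover 0.3884297520661157
35 [[319.0, 239.0], [363.0, 219.0], [402.0, 195.0], [359.0, 215.0]] cover 0.6074380165289256
40 [[319.0, 239.0], [360.0, 214.0], [399.0, 190.0], [359.0, 215.0]] cover 0.10743801652892562
45 [[319.0, 239.0], [357.0, 209.0], [396.0, 186.0], [359.0, 215.0]] cover 0.08677685950413223
50 [[319.0, 239.0], [354.0, 204.0], [393.0, 182.0], [359.0, 215.0]] cover 0.07851239669421488
block 0.34 [263.3, 377.8] [292.05738019 271.52775468]
```

```bash
python3 - <<'E'
from h import *
c=read_camera("scene"); co,si=np.cos(-.043),np.sin(-.043)
img=cv2.cvtColor(c["image"],cv2.COLOR_RGB2HSV)
G=cv2.inRange(img,(45,60,30),(82,255,255))
L=cut_out("box_lid",c)[0]["region"]
for u in range(340,406,4):
    v=np.where(G[180:260,u])[0]+180; w=np.where(L[:,u])[0]
    print(u,v[[0,-1]] if len(v) else '-',w[[0,-1]] if len(w) else '-',end=' | ')
    for a in(33,36,40,44):
        t=np.radians(a); e=[]
        for y in(110,-110):
            b=90-180*np.cos(t)+4*np.sin(t); z=82+180*np.sin(t)+4*np.cos(t)
            e.append(proj(c,(538.7+co*b-si*y,-170.9+si*b+co*y,z)))
        print(round(np.interp(u,[e[0][0],e[1][0]],[e[0][1],e[1][1]])),end=' ')
    print()
x,y=proj(c,(586,141,100)).astype(int); print("block px HSV",img[y-1:y+2,x-1:x+2].reshape(-1,3).mean(0), (x,y))
print([ (round(q["confidence"],2),q["at"]) for q in search_frame("block",c)])
E
```

```text
340 - [226 226] | 221 218 214 210 
344 [224 225] [223 225] | 221 218 214 210 
348 [222 223] [221 223] | 221 218 214 210 
352 [220 220] [219 220] | 221 218 214 210 
356 [217 219] [216 218] | 221 218 214 210 
360 [214 216] [213 216] | 221 218 214 208 
364 [211 216] [210 217] | 221 217 211 206 
368 [210 215] [207 216] | 218 214 209 204 
372 [207 213] [190 214] | 216 212 207 201 
376 [206 210] [190 211] | 213 209 204 199 
380 [204 208] [202 208] | 211 207 202 197 
384 [201 205] [200 205] | 208 204 199 194 
388 [198 202] [197 203] | 206 202 197 192 
392 [195 200] [195 200] | 203 199 194 190 
396 [193 198] [193 198] | 201 197 192 187 
400 [191 195] [191 195] | 198 195 190 187 
404 - - | 197 194 190 187 
block px HSV [ 24.77777778   4.         253.33333333] (np.int64(291), np.int64(267))
[(0.95, [289.7, 268.4])]
```

The lid's front edge fits about 39–40°, and the block is still on the stand (0.95 confidence). Handing in.

```bash
python3 -c "
from cell import env; print(env.job_done())"
```

```text
the job is handed in; nothing more can be done
None
```

I handed the job in at about 16 s: the block lies flat and centred along the stand's bar, and the gripper is holding the lid open at about 40° (measured 39–40°); the hand-in gave no verdict back.

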